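# Sort the bangle maker's hand tools into the trays under the bench lamp

## Task

Clear the hand tools off the bench mat and sort them by type: both pairs of pliers into the blue tray, the file into the yellow tray and the hammer into the red tray, each lying wholly inside its tray below the rim. Reach in under the bench lamp without bumping it and lay the tools down, do not drop or throw them. Leave the bangles, steel block, ring clamp, soldering brick and jar where they are.

Things in the scene. Friction and masses are not known exactly. Their poses are not given: they have to be found in the camera images.
- pliers_flat: Flat-nose pliers, red plastic grips, 140 mm long, 11 mm thick, 0.14 kg, lying flat along x. Origin: middle of its length, underside, z up. Grip at x = +20 mm (centre of mass x = +6): the box joint, a flat-sided steel block 30 mm long (x) and 22 mm wide (y). Jaw tips at x = +70 mm; the two handles run back to x = -70 mm, up to 46 mm over their outsides
- pliers_flat_tip (a point): centre of the jaw tips of the flat-nose pliers, 68 mm from the origin along x, 5.5 mm up
- pliers_flat_end (a point): midway between the handle ends of the flat-nose pliers, x = -68 mm, 5.5 mm up
- pliers_round: Round-nose pliers, blue plastic grips, 140 mm long, 11 mm thick, 0.14 kg, lying flat along x. Origin: middle of its length, underside, z up. Grip at x = +20 mm (centre of mass x = +6): the box joint, a flat-sided steel block 30 mm long (x) and 22 mm wide (y). Jaw tips at x = +70 mm; the two handles run back to x = -70 mm, up to 46 mm over their outsides
- pliers_round_tip (a point): centre of the jaw tips of the round-nose pliers, 68 mm from the origin along x, 5.5 mm up
- pliers_round_end (a point): midway between the handle ends of the round-nose pliers, x = -68 mm, 5.5 mm up
- file: Flat hand file, 185 mm long, 0.075 kg, lying along x. Origin: middle of its length, underside of the handle, z up. Beech handle 22 mm wide (y), 16 mm thick, from x = -92 to -12 mm, brass ferrule to x = 0, dark steel blade 14 mm wide, 4 mm thick, to x = +93 mm. Grip the handle at x = -25 mm (centre of mass x = -10 mm)
- file_tip (a point): tip of the file's blade, x = +90 mm, 2.5 mm up
- file_end (a point): end of the file's handle, x = -90 mm, 8 mm up
- hammer: Goldsmith's hammer, 195 mm long, 0.19 kg, lying on its side along x. Origin: middle of its length, level of the underside, z up. Ash handle 17 mm wide (y), 14 thick, axis at z = 10 mm; its last 45 mm (to x = -97) 22 wide, 20 thick. Dark steel head across it, x = 75 to 93, y = -33 to +32 mm, 20 thick. Grip the handle at x = +48 mm (centre of mass x = +63 mm)
- hammer_head (a point): centre of the hammer's head, x = +84 mm, 10 mm up
- hammer_end (a point): end of the hammer's handle, x = -95 mm, 10 mm up
- tray_blue: Blue tray for the two pliers, fixed. Outside 226 (x) by 124 mm (y), inside 220 by 118; side and back walls 45 mm high, front wall (-x, robot side) 28 mm, all 3 mm thick. Origin: centre of its underside, 10 mm above the bench; inner floor 3 mm above the origin. x points from the low front to the back, z up. The three trays stand side by side in varying order
- tray_yellow: Yellow tray for the file, fixed. Outside 226 (x) by 124 mm (y), inside 220 by 118; side and back walls 45 mm high, front wall (-x, robot side) 28 mm, all 3 mm thick. Origin: centre of its underside, 10 mm above the bench; inner floor 3 mm above the origin. x points from the low front to the back, z up. The three trays stand side by side in varying order
- tray_red: Red tray for the hammer, fixed. Outside 226 (x) by 124 mm (y), inside 220 by 118; side and back walls 45 mm high, front wall (-x, robot side) 28 mm, all 3 mm thick. Origin: centre of its underside, 10 mm above the bench; inner floor 3 mm above the origin. x points from the low front to the back, z up. The three trays stand side by side in varying order
- lamp: LED bench lamp, fixed: a bar 72 mm (x) by 456 mm (y), underside 300 and top 334 mm above the bench, over the middle of the tray row (trays centred at x = 0, y = -126, 0, +126 mm), on two posts behind the trays at x = +152, y = +-150 mm. No room for an upright gripper: reach in below it from the front (-x), tilted 25 to 45 degrees. Origin: on the bench under the bar; axes as the trays
- bench_block: bystander: steel bench block 75 x 75 x 18 mm, origin at the centre of its underside
- bangle_a: bystander: silver bangle lying flat, 68 mm across, 6 mm high, origin at its centre, underside
- bangle_b: bystander: silver bangle like the other one
- ring_clamp: bystander: wooden ring clamp 160 x 24 x 22 mm lying along its x, origin at the underside
- solder_brick: bystander: white soldering brick 115 x 75 x 30 mm, origin at the centre of its underside
- jar: bystander: small glass jar with aluminium lid, 60 mm across, 65 mm high, origin at the centre of its underside

How it is judged (in metres and radians):
At the end, for the whole second after the job is handed in: Both pliers in the blue tray, the file in the yellow, the hammer in the red: both end points of each tool between the tray's walls and low in it (below 44 mm over the tray's underside for pliers, 30 mm for file and hammer), all released and at rest (below 0.03 m/s) (x of pliers_flat_tip in the frame of tray_blue between -0.112 and 0.112 m and y of pliers_flat_tip in the frame of tray_blue between -0.061 and 0.061 m and z of pliers_flat_tip in the frame of tray_blue between 0 and 0.044 m and x of pliers_flat_end in the frame of tray_blue between -0.112 and 0.112 m and y of pliers_flat_end in the frame of tray_blue between -0.061 and 0.061 m and z of pliers_flat_end in the frame of tray_blue between 0 and 0.044 m and linear speed of each of pliers_flat, pliers_round, file, hammer below 0.03 m/s and contact force between each of pliers_flat, pliers_round, file, hammer and the fingers below 0.1 N and x of pliers_round_tip in the frame of tray_blue between -0.112 and 0.112 m and y of pliers_round_tip in the frame of tray_blue between -0.061 and 0.061 m and z of pliers_round_tip in the frame of tray_blue between 0 and 0.044 m and x of pliers_round_end in the frame of tray_blue between -0.112 and 0.112 m and y of pliers_round_end in the frame of tray_blue between -0.061 and 0.061 m and z of pliers_round_end in the frame of tray_blue between 0 and 0.044 m and x of file_tip in the frame of tray_yellow between -0.112 and 0.112 m and y of file_tip in the frame of tray_yellow between -0.061 and 0.061 m and z of file_tip in the frame of tray_yellow between 0 and 0.03 m and x of file_end in the frame of tray_yellow between -0.112 and 0.112 m and y of file_end in the frame of tray_yellow between -0.061 and 0.061 m and z of file_end in the frame of tray_yellow between 0 and 0.03 m and x of hammer_head in the frame of tray_red between -0.112 and 0.112 m and y of hammer_head in the frame of tray_red between -0.061 and 0.061 m and z of hammer_head in the frame of tray_red between 0 and 0.03 m and x of hammer_end in the frame of tray_red between -0.112 and 0.112 m and y of hammer_end in the frame of tray_red between -0.061 and 0.061 m and z of hammer_end in the frame of tray_red between 0 and 0.03 m); the robot touches nothing.
It fails at once if a tool is dropped or thrown (faster than 1 m/s while no finger touches it) ((linear speed of pliers_flat above 1 m/s and contact force between pliers_flat and the fingers below 0.1 N) or (linear speed of pliers_round above 1 m/s and contact force between pliers_round and the fingers below 0.1 N) or (linear speed of file above 1 m/s and contact force between file and the fingers below 0.1 N) or (linear speed of hammer above 1 m/s and contact force between hammer and the fingers below 0.1 N)).
It fails at once if a bystander is moved by more than 20 mm (distance of any of bench_block, bangle_a, bangle_b, ring_clamp, solder_brick, jar from where it was at the start of the episode above 0.02 m).
It fails at once if the lamp is bumped by the robot or by a tool with more than 10 N (contact force between anything else and lamp above 10 N).
It also fails if it takes over 72 s, if anything falls off the work surface, if the arm or the gripper's body presses on something with over 40 N, if the wrist force passes 120 N, or if a joint passes its speed limit or range.

## Robot

A 6-joint arm with a two-finger parallel gripper is mounted at the origin on the work surface. World frame = base frame: x ahead of the robot, y to its left, z up, the work surface at z = 0. Lengths are in m, angles in degrees, forces in N, time in s.
With the tool pointing down it reaches from about 0.25 to 0.725 m from the base axis. Payload 9.7 kg.
Tool frame: the origin (TCP) lies at the very end of the fingers, on their centre line; the grasp point (between the pads) lies 19 mm behind it; z points along the fingers, y is the line along which they close (so a half turn about z gives the same grasp; the last joint's range is limited). The gripper opens to 85 mm and grips with 20 to 120 N. Pads are 22 mm wide; open, the fingers measure 114 mm over their backs; the gripper's body (76 mm by 85 mm) begins 54 mm behind the grasp point. The pads swing forward as they close: fully open they stand 13 mm farther back than shut.
Start: joints at [71.333, 4.979, 10.078, 95.1, 0, 90], TCP at [0.176, 0.521, 0.231] pointing down, gripper open.
Joint ranges: [-179.16, 179.16], [-48.56, 103.87], [-65.8, 70.77], [-126.05, 130.52], [-82.76, 87.17], [-180, 180]. Speed limits (degrees/s): [127.2, 127.2, 147.25, 180, 180, 180].

## Interface

Orientations are given as [roll, pitch, yaw] about the fixed x, y, z axes, in that order (R = Rz(yaw) Ry(pitch) Rx(roll)).
In Python, from workcell import bot gives the robot as it stands.
- The arm moves only by the tool arm_command, never from a script. Its argument "series" is a list of rows, each a list of 4 numbers: the shift along the tool's x, y, z in m, then the turn about the tool's z in rad. A call has exactly 5 rows; each row is the pose to reach, as a shift and turn from the pose commanded when the call began, along the tool's axes at that moment; what a row does not reach only later rows make up. A row lasts 1/10 s, in which the tool goes at most 50 mm and 8.59 degrees, less where a joint would pass 70% of its speed; a pose out of reach is approached as far as the arm can. A call with a gripper value outside its range is refused whole. "hand" is the finger opening in m, from 0 to 0.0854, set as the call begins (left out, the last holds). The fingers move at their own pace and stop on an object; "grip_force" is the grip in N (left out, the last holds). Time passes only in rows, so rows that repeat a pose let the fingers close, or fill a call up. It gives the time, the measured TCP pose, the force, the opening and the grip force at its end, in the units of the state.
- bot.get_obs(): the state, without advancing time (a new reading comes with each control period).
- bot.camera(name): name is "side" or "top" or "wrist"; returns a dict with "color" (400x640x3 uint8, blue, green, red), "camera_matrix" (3x3 intrinsics, pixels), "xyz" and "orientation" of the camera in the world; the wrist camera has in their place "T_tool_cam" (4x4, takes a point from camera to tool coordinates, whose origin is the TCP and whose axes are the flange's). Camera axes: x right, y up, looking along -z (the intrinsics and any distortion apply to the point x, -y, -z); pixel columns grow to the right and rows downward; lengths in m; the calibration is good to about 2 mm. A picture is of the moment at which its call begins: read the wrist's pose just before it. There is no depth.
- bot.job_done(): hands the job in; it is judged then, once.
Trained networks look in the newest picture that a camera, given by its name, has taken for a name from the list of things; names that differ only in an ending like _2 or _b are one class to them, and where a whole thing is asked for, a point or a joint stands for the part that bears it (a point fixed in the world has none). Each returns a list of dicts, best first, with "confidence" (0 to 1); they miss things now and then, are a little off and sometimes report something else, mostly with a low value. They report only what shows in the picture. A call takes as long as a camera call.
- bot.find_in(camera, target): "location" ([column, row] in pixels, amid what is visible of it).
- bot.mark_of(camera, target): "location" ([column, row] in pixels: a listed point, or the origin of a listed thing).
The state is a dict: "time": time; "q": joint angles; "qd": joint speeds; "joint_efforts": joint torques, N m; "ee_pos": TCP position; "tcp_rot": TCP orientation; "wrist_force": force on the tool from outside, world axes, zero at the start; "torque": the same for the moment, N m; "opening": finger opening in m; "grasp_force": force on a finger pad.
Only numpy, scipy, OpenCV 4.12 (cv2) and the standard library are available. Lean on these libraries where they do the work, as an engineer would, in place of code of your own. Each camera call takes 0.05 s, during which the arm holds its last target. There are 200 camera calls.

## Working session

There is one attempt and no reset: what is moved stays moved. The work goes in short steps, Python scripts to look and compute and a tool call to move; the robot and the scene stay as the last step left them, time stands still between calls to the robot, and variables do not carry over. Pictures are saved under pics/ and viewed, at most 10 in all, crops included, and the job is handed in when it is done.

Besides the shell and the picture viewer there is one more tool, called by a JSON object that holds its "op" and its "data". arm_command: Moves the arm, as the interface text tells. Its arguments: {"type":"object","properties":{"series":{"type":"array"},"hand":{"type":"number"},"grip_force":{"type":"number"}},"required":["series"]}

```bash
ls; mkdir -p pics; cat > h.py <<'E'
import numpy as np, cv2
from workcell import bot
from scipy.spatial.transform import Rotation as R
def cam(n, save=None):
    o=bot.get_obs(); c=bot.camera(n)
    if save: cv2.imwrite('pics/'+save,c['color'])
    if 'T_tool_cam' in c:
        T=np.eye(4); T[:3,:3]=R.from_euler('xyz',o['tcp_rot'],degrees=True).as_matrix(); T[:3,3]=o['ee_pos']
        T=T@np.array(c['T_tool_cam'])
    else:
        T=np.eye(4); a=np.array(c['orientation'])
        T[:3,:3]=a if a.shape==(3,3) else R.from_euler('xyz',a,degrees=True).as_matrix(); T[:3,3]=c['xyz']
    return c,np.array(c['camera_matrix']),T
def ray(px,K,T,z):
    d=np.linalg.inv(K)@[px[0],px[1],1]; d=T[:3,:3]@(d*[1,-1,-1]); p=T[:3,3]
    return p+d*(z-p[2])/d[2]
def proj(P,K,T):
    q=np.linalg.inv(T)@np.append(P,1); q=q[:3]*[1,-1,-1]; u=K@q; return u[:2]/u[2]
E
python3 - <<'E'
from h import *
np.set_printoptions(precision=4,suppress=True)
o=bot.get_obs(); print(o)
for n in ['top','side','wrist']:
    c,K,T=cam(n,n+'0.png'); print(n,{k:v for k,v in c.items() if k!='color'}); print(T)
    if n=='wrist': continue
    for t,z in [('pliers_flat',0),('pliers_flat_tip',.0055),('pliers_flat_end',.0055),('pliers_round',0),('pliers_round_tip',.0055),('pliers_round_end',.0055),('file',0),('file_tip',.0025),('file_end',.008),('hammer',0),('hammer_head',.01),('hammer_end',.01),('tray_blue',.01),('tray_yellow',.01),('tray_red',.01),('lamp',0),('bench_block',0),('bangle_a',0),('ring_clamp',0),('solder_brick',0),('jar',0)]:
        for m in bot.mark_of(n,t)[:3]: 
            if m['confidence']>.3: print(t,round(m['confidence'],2),np.round(m['location']),ray(m['location'],K,T,z)[:2])
E
```

```text
pics
{'time': 0.0, 'q': array([71.3346,  5.0138, 10.0325, 95.0977,  0.0007, 90.0014]), 'qd': array([ 0.0851,  0.0293,  0.105 , -0.0483,  0.0828, -0.0623]), 'joint_efforts': array([  0.0002, -52.0407,  46.4783,   0.0173,  -0.    ,  -0.    ]), 'ee_pos': array([0.1759, 0.5209, 0.2305]), 'tcp_rot': array([-179.9211,   -0.0007,  161.3332]), 'wrist_force': array([-1.128 , -0.1163, -0.1114]), 'torque': array([-0.008 , -0.0414, -0.003 ]), 'grasp_force': 0.0, 'opening': 0.08523804339444782}
top {'camera_matrix': array([[376.1357,   0.    , 311.4589],
       [  0.    , 376.1357, 199.8952],
       [  0.    ,   0.    ,   1.    ]]), 'xyz': array([0.3893, 0.0547, 1.0196]), 'orientation': array([  8.9717,  -0.1734, -91.2712])}
[[-0.0222  0.9875 -0.1558  0.3893]
 [-0.9997 -0.0214  0.0064  0.0547]
 [ 0.003   0.1559  0.9878  1.0196]
 [ 0.      0.      0.      1.    ]]
pliers_flat 0.78 [231. 226.] [0.4843 0.2675]
pliers_flat 0.72 [198. 242.] [0.442  0.3553]
pliers_flat_tip 0.97 [232. 204.] [0.5432 0.2649]
pliers_flat_tip 0.57 [186. 178.] [0.6178 0.391 ]
pliers_flat_end 0.89 [232. 253.] [0.4113 0.2624]

[... 2814 characters left out ...]
]
ring_clamp 0.7 [235. 163.] [0.3709 0.3557]
ring_clamp 0.39 [402. 353.] [ 0.5361 -0.3816]
solder_brick 0.83 [292. 258.] [ 0.4157 -0.0813]
solder_brick 0.65 [264. 198.] [0.41   0.1552]
jar 0.7 [308. 133.] [0.646  0.4241]
wrist {'camera_matrix': array([[325.1825,   0.    , 315.6323],
       [  0.    , 325.1825, 195.7393],
       [  0.    ,   0.    ,   1.    ]]), 'T_tool_cam': array([[ 0.001 ,  0.9505,  0.3107,  0.0801],
       [ 1.    , -0.0008, -0.0007,  0.0006],
       [-0.0004,  0.3107, -0.9505, -0.1411],
       [ 0.    ,  0.    ,  0.    ,  1.    ]])}
[[ 0.3191 -0.9008 -0.2946  0.1003]
 [ 0.9477  0.3034  0.0988  0.5472]
 [ 0.0004 -0.3107  0.9505  0.3724]
 [ 0.      0.      0.      1.    ]]
```

View pics/top0.png

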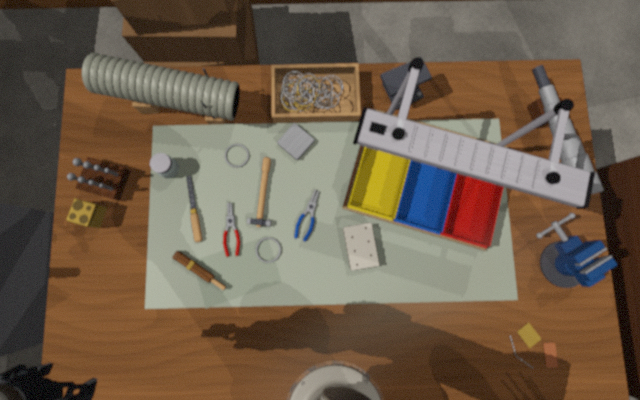

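View pics/side0.png

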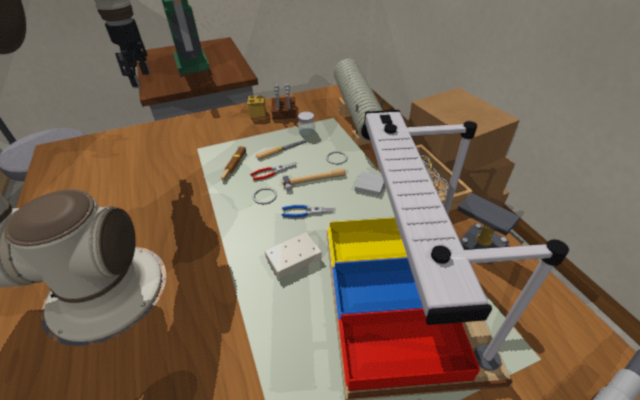

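Top view: yellow, blue and red trays centred near (380,176), (422,189) and (472,200). The file is at (193,210), the red pliers at (232,230), the hammer at (262,190) and the blue pliers at (307,215). The lamp bar covers the back half of the trays. The moves have no tilt axis, so I'll test in free space what an out-of-reach target does to the orientation.

{"op": "arm_command", "data": {"series": [[0,0.04,-0.02,0],[0,0.08,-0.04,0],[0,0.12,-0.06,0],[0,0.16,-0.08,0],[0,0.2,-0.1,0]]}}

```text
time: 2.75
ee_pos: [0.2278, 0.6743, 0.3128]
tcp_rot: [179.7, 0.0, 161.3]
wrist_force: [-0.3, 1.2, 1.2]
opening: 0.0855
grasp_force: 0.0
```

{"op": "arm_command", "data": {"series": [[0,0.05,0,0],[0,0.1,0,0],[0,0.1,0,0],[0,0.1,0,0],[0,0.1,0,0]]}}

```text
time: 3.25
ee_pos: [0.2469, 0.7308, 0.2869]
tcp_rot: [176.9, 0.0, 161.3]
wrist_force: [0.1, 0.4, 0.2]
opening: 0.0854
grasp_force: 0.0
```

{"op": "arm_command", "data": {"series": [[0,0.05,0,0],[0,0.1,0,0],[0,0.15,0,0],[0,0.15,0,0],[0,0.15,0,0]]}}

```text
time: 3.75
ee_pos: [0.2651, 0.7845, 0.2362]
tcp_rot: [174.2, 0.0, 161.3]
wrist_force: [-0.4, 1.1, -0.4]
opening: 0.0853
grasp_force: 0.0
```

{"op": "arm_command", "data": {"series": [[0,-0.05,0.0,0],[0,-0.1,0,0],[0,-0.15,0,0],[0,-0.15,0,0],[0,-0.15,0,0]]}}

```text
time: 4.25
ee_pos: [0.2166, 0.6411, 0.2224]
tcp_rot: [174.1, 0.0, 161.3]
wrist_force: [-0.3, -0.5, 1.6]
opening: 0.0857
grasp_force: 0.0
```

```bash
cat >> h.py <<'E'
def plan(legs, pose=None):
    """legs: list of (world xyz target, turn rad); prints per-call end row in tool axes, 5 calls split by limits"""
    o=bot.get_obs(); p=np.array(o['ee_pos']); M=R.from_euler('xyz',o['tcp_rot'],degrees=True)
    for tgt,turn in legs:
        d=np.array(tgt)-p; n=int(np.ceil(max(np.linalg.norm(d)/.249,abs(turn)/.745,1e-6)))
        for i in range(n):
            s=M.inv().apply(d/n); print('call',np.round(s,3),round(turn/n,3),' row',np.round(s/5,4),round(turn/n/5,4))
            p=p+M.apply(np.round(s,3)); M=M*R.from_rotvec([0,0,turn/n]); 
        print(' -> ',np.round(p,3),M.as_euler('xyz',degrees=True).round(1), 'z',M.apply([0,0,1]).round(3),'y',M.apply([0,1,0]).round(3))
E
python3 -c "
from h import *
plan([((.6,-.08,.45),2.96)])"
```

```text
call [-0.149 -0.133 -0.071] 0.74  row [-0.0297 -0.0267 -0.0142] 0.148
call [-0.2    0.002 -0.071] 0.74  row [-0.0399  0.0003 -0.0142] 0.148
call [-0.146  0.136 -0.071] 0.74  row [-0.0293  0.0272 -0.0142] 0.148
call [-0.017  0.199 -0.071] 0.74  row [-0.0033  0.0398 -0.0142] 0.148
 ->  [ 0.601 -0.08   0.45 ] [-174.1   -1.1   -8.3] z [ 0.033  0.098 -0.995] y [-0.142 -0.985 -0.102]
```

{"op": "arm_command", "data": {"series": [[-0.03,-0.027,-0.014,0.148],[-0.06,-0.053,-0.028,0.296],[-0.09,-0.08,-0.042,0.444],[-0.119,-0.106,-0.057,0.592],[-0.149,-0.133,-0.071,0.74]]}}

```text
time: 4.75
ee_pos: [0.3142, 0.4617, 0.2802]
tcp_rot: [175.6, -4.0, 118.8]
wrist_force: [0.4, -0.1, 0.5]
opening: 0.0856
grasp_force: 0.0
```

{"op": "arm_command", "data": {"series": [[-0.04,0,-0.014,0.148],[-0.08,0,-0.028,0.296],[-0.12,0,-0.042,0.444],[-0.16,0.001,-0.057,0.592],[-0.2,0.002,-0.071,0.74]]}}

```text
time: 5.25
ee_pos: [0.4105, 0.2812, 0.3373]
tcp_rot: [179.4, -5.9, 76.2]
wrist_force: [0.7, 0.1, -0.2]
opening: 0.0853
grasp_force: 0.0
```

{"op": "arm_command", "data": {"series": [[-0.029,0.027,-0.014,0.148],[-0.058,0.054,-0.028,0.296],[-0.088,0.082,-0.042,0.444],[-0.117,0.109,-0.057,0.592],[-0.146,0.136,-0.071,0.74]]}}

```text
time: 5.75
ee_pos: [0.5066, 0.1012, 0.3944]
tcp_rot: [-176.5, -4.8, 33.6]
wrist_force: [-0.3, 0.3, 0.1]
opening: 0.0853
grasp_force: 0.0
```

{"op": "arm_command", "data": {"series": [[-0.003,0.04,-0.014,0.148],[-0.007,0.08,-0.028,0.296],[-0.01,0.12,-0.042,0.444],[-0.013,0.16,-0.057,0.592],[-0.017,0.199,-0.071,0.74]]}}

```text
time: 6.25
ee_pos: [0.5972, -0.0708, 0.4476]
tcp_rot: [-174.3, -1.4, -6.7]
wrist_force: [0.3, -0.3, 1.1]
opening: 0.0853
grasp_force: 0.0
```

{"op": "arm_command", "data": {"series": [[0.05,0,-0.02,0],[0.1,0,-0.04,0],[0.15,0,-0.08,0],[0.2,0,-0.1,0],[0.25,0,-0.12,0]]}}

```text
time: 6.75
ee_pos: [0.5764, -0.0727, 0.4645]
tcp_rot: [-174.1, -0.9, -6.2]
wrist_force: [0.3, 0.2, 0.9]
opening: 0.0855
grasp_force: 0.0
```

```bash
python3 -c "
from h import *
print(bot.get_obs()['q'].round(2))
plan([((.6,-.08,.30),0)])"
```

```text
[-10.12  29.77  70.77 130.5    5.98 176.05]
call [0.022 0.022 0.163] 0.0  row [0.0043 0.0043 0.0327] 0.0
 ->  [ 0.6  -0.08  0.3 ] [-174.1   -0.9   -6.2] z [ 0.027  0.101 -0.995] y [-0.106 -0.989 -0.103]
```

{"op": "arm_command", "data": {"series": [[0.03,0,0,0],[0.06,0,0,0],[0.09,0,0,0],[0.12,0,0,0],[0.15,0,0,0]]}}

```text
time: 7.25
ee_pos: [0.5862, -0.0755, 0.4448]
tcp_rot: [-173.7, 1.0, -6.1]
wrist_force: [-0.4, 0.3, -0.2]
opening: 0.0856
grasp_force: 0.0
```

```bash
python3 -c "
from h import *
print(bot.get_obs()['q'].round(2))"
```

```text
[-10.32  31.69  70.73 130.47   6.2  175.71]
```

{"op": "arm_command", "data": {"series": [[0.03,0,0.02,0],[0.06,0,0.03,0],[0.1,0,0.01,0],[0.14,0,-0.01,0],[0.18,0,-0.03,0]]}}

```text
time: 7.75
ee_pos: [0.6653, -0.0796, 0.3891]
tcp_rot: [-173.7, -1.4, -6.3]
wrist_force: [0.1, -0.2, 0.3]
opening: 0.0857
grasp_force: 0.0
```

```bash
python3 -c "
from h import *
print(bot.get_obs()['q'].round(2))"
```

```text
[ -9.52  36.75  70.75 122.92   6.34 176.79]
```

{"op": "arm_command", "data": {"series": [[0.03,0,-0.04,0],[0.06,0,-0.08,0],[0.09,0,-0.12,0],[0.12,0,-0.16,0],[0.15,0,-0.2,0]]}}

```text
time: 8.25
ee_pos: [0.6592, -0.0839, 0.4126]
tcp_rot: [-173.7, -3.8, -6.6]
wrist_force: [0.2, -1.0, 0.1]
opening: 0.0853
grasp_force: 0.0
```

```bash
python3 -c "
from h import *
print(bot.get_obs()['q'].round(2))"
```

```text
[-10.03  34.74  70.73 122.54   6.49 176.54]
```

{"op": "arm_command", "data": {"series": [[1.0,0,-0.6,0],[1.0,0,-0.6,0],[1.0,0,-0.6,0],[1.0,0,-0.6,0],[1.0,0,-0.6,0]]}}

```text
time: 8.75
ee_pos: [0.7034, -0.089, 0.3883]
tcp_rot: [-173.7, -6.2, -6.9]
wrist_force: [1.0, 0.1, -0.2]
opening: 0.0855
grasp_force: 0.0
```

{"op": "arm_command", "data": {"series": [[0.04,0,-0.03,-0.02],[0.08,0,-0.06,-0.02],[0.12,0,-0.09,-0.02],[0.16,0,-0.12,-0.02],[0.2,0,-0.15,-0.02]]}}

```text
time: 9.25
ee_pos: [0.7186, -0.0929, 0.3961]
tcp_rot: [-173.9, -9.1, -6.0]
wrist_force: [-1.0, -0.1, -0.1]
opening: 0.0856
grasp_force: 0.0
```

```bash
python3 -c "
from h import *
print(bot.get_obs()['q'].round(2))"
```

```text
[-10.01  36.56  70.71 115.47   6.73 176.03]
```

{"op": "arm_command", "data": {"series": [[0.045,0,-0.02,0],[0.09,0,-0.04,0],[0.135,0,-0.06,0],[0.18,0,-0.08,0],[0.225,0,-0.1,0]]}}

```text
time: 9.75
ee_pos: [0.7539, -0.0941, 0.3847]
tcp_rot: [-173.9, -11.8, -6.3]
wrist_force: [-0.2, -0.3, -0.3]
opening: 0.0853
grasp_force: 0.0
```

{"op": "arm_command", "data": {"series": [[0.045,0,-0.02,0],[0.09,0,-0.04,0],[0.135,0,-0.06,0],[0.18,0,-0.08,0],[0.225,0,-0.1,0]]}}

```text
time: 10.25
ee_pos: [0.7827, -0.0957, 0.3819]
tcp_rot: [-173.9, -14.7, -6.6]
wrist_force: [0.8, 0.3, -0.2]
opening: 0.0852
grasp_force: 0.0
```

{"op": "arm_command", "data": {"series": [[0.045,0,-0.02,0],[0.09,0,-0.04,0],[0.135,0,-0.06,0],[0.18,0,-0.08,0],[0.225,0,-0.1,0]]}}

```text
time: 10.75
ee_pos: [0.8064, -0.0976, 0.386]
tcp_rot: [-173.9, -17.7, -7.0]
wrist_force: [-0.4, 0.3, 0.0]
opening: 0.0852
grasp_force: 0.0
```

{"op": "arm_command", "data": {"series": [[0.045,0,-0.02,0],[0.09,0,-0.04,0],[0.135,0,-0.06,0],[0.18,0,-0.08,0],[0.225,0,-0.1,0]]}}

```text
time: 11.25
ee_pos: [0.8254, -0.0999, 0.3965]
tcp_rot: [-173.8, -20.8, -7.3]
wrist_force: [0.6, -0.9, 0.3]
opening: 0.0853
grasp_force: 0.0
```

{"op": "arm_command", "data": {"series": [[0.05,0,-0.01,0],[0.1,0,-0.02,0],[0.145,0,-0.03,0],[0.19,0,-0.04,0],[0.235,0,-0.05,0]]}}

```text
time: 11.75
ee_pos: [0.8606, -0.1021, 0.3911]
tcp_rot: [-173.7, -23.9, -7.7]
wrist_force: [0.0, -0.3, 0.3]
opening: 0.0857
grasp_force: 0.0
```

{"op": "arm_command", "data": {"series": [[0.05,0,-0.01,0],[0.1,0,-0.02,0],[0.145,0,-0.03,0],[0.19,0,-0.04,0],[0.235,0,-0.05,0]]}}

```text
time: 12.25
ee_pos: [0.8889, -0.1046, 0.3943]
tcp_rot: [-173.5, -27.1, -8.1]
wrist_force: [-0.7, 0.2, 0.1]
opening: 0.0854
grasp_force: 0.0
```

{"op": "arm_command", "data": {"series": [[0.05,0,-0.01,0],[0.1,0,-0.02,0],[0.145,0,-0.03,0],[0.19,0,-0.04,0],[0.235,0,-0.05,0]]}}

```text
time: 12.75
ee_pos: [0.9114, -0.1075, 0.4049]
tcp_rot: [-173.3, -30.4, -8.5]
wrist_force: [1.1, 0.1, 1.2]
opening: 0.0853
grasp_force: 0.0
```

{"op": "arm_command", "data": {"series": [[0.05,0,-0.01,0],[0.1,0,-0.02,0],[0.145,0,-0.03,0],[0.19,0,-0.04,0],[0.235,0,-0.05,0]]}}

```text
time: 13.25
ee_pos: [0.9284, -0.1117, 0.4219]
tcp_rot: [-173.1, -33.6, -8.9]
wrist_force: [0.4, 0.3, 0.1]
opening: 0.0855
grasp_force: 0.0
```

```bash
python3 -c "
from h import *
o=bot.get_obs();print(o['q'].round(2),o['ee_pos'],R.from_euler('xyz',o['tcp_rot'],degrees=True).as_matrix().round(3))"
```

```text
[ -8.97  40.01  70.7   87.06   6.93 179.94] [ 0.92836671 -0.11169985  0.42194882] [[ 0.822 -0.088  0.562]
 [-0.129 -0.991  0.033]
 [ 0.554 -0.1   -0.826]]
```

```bash
cat >> h.py <<'E'
def turnfor(ang, M, near):
    """turn about tool z making tool y perpendicular to horizontal direction ang (deg)"""
    u=M.inv().apply([np.cos(np.radians(ang)),np.sin(np.radians(ang)),0]); # y'=(-sin d,cos d)
    d=np.arctan2(u[1],u[0]); c=[d+k*np.pi for k in range(-3,4)]
    return min(c,key=lambda a:abs(a-near))
def M0(): return R.from_euler('xyz',bot.get_obs()['tcp_rot'],degrees=True)
E
python3 -c "
from h import *
t=turnfor(-16.7,M0(),-3.0); print(t)
plan([((.5,.03,.40),-2.2),((.475,.047,.09),t+2.2)])"
```

```text
-2.902943257790755
call [-0.128 -0.034 -0.073] -0.733  row [-0.0255 -0.0067 -0.0145] -0.1467
call [-0.072 -0.11  -0.073] -0.733  row [-0.0145 -0.0221 -0.0145] -0.1467
call [ 0.02  -0.13  -0.073] -0.733  row [ 0.004  -0.0261 -0.0145] -0.1467
 ->  [0.5   0.03  0.401] [148.5  14.2 115.2] z [ 0.562  0.033 -0.826] y [0.717 0.479 0.507]
call [ 0.051 -0.084  0.122] -0.351  row [ 0.0101 -0.0167  0.0244] -0.0703
call [ 0.076 -0.061  0.122] -0.351  row [ 0.0153 -0.0122  0.0244] -0.0703
 ->  [0.475 0.047 0.09 ] [164.6  31.  155.2] z [ 0.562  0.033 -0.826] y [0.28  0.933 0.228]
```

```bash
python3 -c "
from h import *
t=turnfor(-10,M0(),-3.0); print(t)
plan([((.5,.03,.40),-2.2),((.475,.047,.09),t+2.2)])"
```

```text
-3.0391285671403105
call [-0.128 -0.034 -0.073] -0.733  row [-0.0255 -0.0067 -0.0145] -0.1467
call [-0.072 -0.11  -0.073] -0.733  row [-0.0145 -0.0221 -0.0145] -0.1467
call [ 0.02  -0.13  -0.073] -0.733  row [ 0.004  -0.0261 -0.0145] -0.1467
 ->  [0.5   0.03  0.401] [148.5  14.2 115.2] z [ 0.562  0.033 -0.826] y [0.717 0.479 0.507]
call [ 0.051 -0.084  0.122] -0.42  row [ 0.0101 -0.0167  0.0244] -0.0839
call [ 0.08  -0.056  0.122] -0.42  row [ 0.0161 -0.0112  0.0244] -0.0839
 ->  [0.475 0.047 0.09 ] [169.3  32.7 164.2] z [ 0.562  0.033 -0.826] y [0.172 0.973 0.156]
```

{"op": "arm_command", "data": {"series": [[-0.025,-0.007,-0.015,-0.147],[-0.051,-0.014,-0.029,-0.293],[-0.077,-0.02,-0.044,-0.44],[-0.102,-0.027,-0.058,-0.586],[-0.128,-0.034,-0.073,-0.733]]}}

```text
time: 13.75
ee_pos: [0.7833, -0.0635, 0.4148]
tcp_rot: [162.2, -29.8, 36.2]
wrist_force: [-0.3, -1.2, -0.0]
opening: 0.0852
grasp_force: 0.0
```

{"op": "arm_command", "data": {"series": [[-0.014,-0.022,-0.015,-0.147],[-0.029,-0.044,-0.029,-0.293],[-0.043,-0.066,-0.044,-0.44],[-0.058,-0.088,-0.058,-0.586],[-0.072,-0.11,-0.073,-0.733]]}}

```text
time: 14.25
ee_pos: [0.6442, -0.0078, 0.4103]
tcp_rot: [147.4, -11.1, 76.6]
wrist_force: [-0.9, 0.1, 0.6]
opening: 0.0859
grasp_force: 0.0
```

{"op": "arm_command", "data": {"series": [[0.004,-0.026,-0.015,-0.147],[0.008,-0.052,-0.029,-0.293],[0.012,-0.078,-0.044,-0.44],[0.016,-0.104,-0.058,-0.586],[0.02,-0.13,-0.073,-0.733]]}}

```text
time: 14.75
ee_pos: [0.5046, 0.0479, 0.4059]
tcp_rot: [147.7, 12.2, 111.8]
wrist_force: [-0.3, 0.0, -0.6]
opening: 0.0854
grasp_force: 0.0
```

{"op": "arm_command", "data": {"series": [[0.01,-0.017,0.024,-0.084],[0.02,-0.034,0.049,-0.168],[0.031,-0.05,0.073,-0.252],[0.041,-0.067,0.098,-0.336],[0.051,-0.084,0.122,-0.42]], "hand": 0.05}}

```text
time: 15.25
ee_pos: [0.4934, 0.0636, 0.2494]
tcp_rot: [154.6, 23.9, 133.9]
wrist_force: [-0.3, -0.5, 0.7]
opening: 0.0498
grasp_force: 0.0
```

{"op": "arm_command", "data": {"series": [[0.016,-0.011,0.024,-0.084],[0.032,-0.022,0.049,-0.168],[0.048,-0.034,0.073,-0.252],[0.064,-0.045,0.098,-0.336],[0.08,-0.056,0.122,-0.42]]}}

```text
time: 15.75
ee_pos: [0.4817, 0.0786, 0.0943]
tcp_rot: [166.8, 32.0, 159.6]
wrist_force: [0.7, -1.1, -0.2]
opening: 0.05
grasp_force: 0.0
```

```bash
cat >> h.py <<'E'
def look(targets, save):
    c,K,T=cam('wrist',save); o=bot.get_obs(); print('pos',o['ee_pos'].round(4),'rot',np.round(o['tcp_rot'],1),'q',o['q'].round(1),'t',o['time'])
    out={}
    for t,z in targets:
        for m in bot.mark_of('wrist',t)[:2]: print(t,round(m['confidence'],2),np.round(m['location']),ray(m['location'],K,T,z)[:2].round(4))
E
python3 -c "
from h import *
look([('pliers_round',0),('pliers_round_tip',.0055),('pliers_round_end',.0055)],'w1.png')"
```

```text
pos [0.4789 0.0784 0.0877] rot [167.3  31.6 160.1] q [ 12.2 -40.1 -48.1  48.5  -4.9  27. ] t 15.8
pliers_round 0.67 [270. 170.] [0.5055 0.0577]
pliers_round 0.64 [487. 214.] [0.6674 0.2496]
pliers_round_tip 0.83 [270. 230.] [0.5711 0.0339]
pliers_round_end 0.6 [272.  96.] [0.4443 0.0801]
pliers_round_end 0.59 [428. 179.] [0.5654 0.1763]
```

View pics/w1.png

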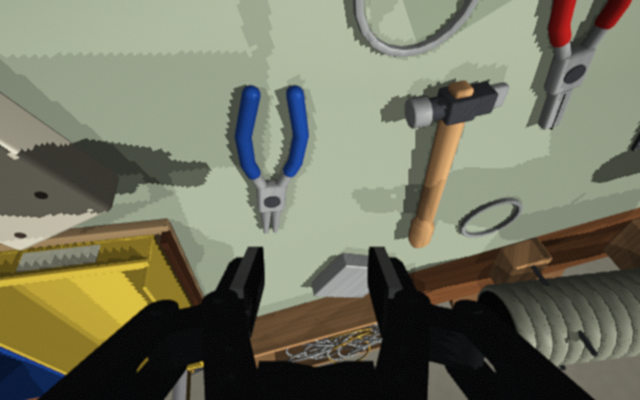

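```bash
python3 -c "
from h import *
M=M0(); g=np.array([.528,.050,.009]); z=M.apply([0,0,1]); t=turnfor(-14,M,0); print(t, M.apply([0,1,0]))
plan([(g-.06*z,t),(g,0)])"
```

```text
0.007464885250090703 [0.23110355 0.95291356 0.19633363]
call [ 0.001 -0.034  0.037] 0.007  row [ 0.0003 -0.0068  0.0074] 0.0015
 ->  [0.494 0.048 0.059] [166.4  31.8 158.7] z [ 0.563  0.034 -0.826] y [0.237 0.951 0.2  ]
call [0.   0.   0.06] 0.0  row [0.0001 0.     0.012 ] 0.0
 ->  [0.528 0.05  0.009] [166.4  31.8 158.7] z [ 0.563  0.034 -0.826] y [0.237 0.951 0.2  ]
```

{"op": "arm_command", "data": {"series": [[0,-0.011,0.012,-0.02],[0,-0.023,0.025,-0.04],[0,-0.034,0.037,-0.06],[0,-0.034,0.037,-0.06],[0.001,-0.034,0.037,-0.06]]}}

```text
time: 16.45
ee_pos: [0.4952, 0.0475, 0.06]
tcp_rot: [168.7, 32.7, 163.1]
wrist_force: [0.1, -0.2, -0.4]
opening: 0.0499
grasp_force: 0.0
```

{"op": "arm_command", "data": {"series": [[0,0,0.02,0],[0,0,0.04,0],[0,0,0.055,0],[0,0,0.06,0],[0,0,0.06,0]]}}

```text
time: 16.95
ee_pos: [0.5284, 0.0501, 0.0089]
tcp_rot: [168.8, 32.6, 163.3]
wrist_force: [0.6, -0.1, 0.4]
opening: 0.0501
grasp_force: 0.0
```

{"op": "arm_command", "data": {"series": [[0,0,0,0],[0,0,0,0],[0,0,0,0],[0,0,0,0],[0,0,0,0]], "hand": 0.0, "grip_force": 50}}

```text
time: 17.45
ee_pos: [0.5293, 0.0499, 0.0103]
tcp_rot: [168.7, 32.8, 163.3]
wrist_force: [-1.8, -0.5, 6.9]
opening: 0.0196
grasp_force: 49.1
```

```bash
python3 -c "
from h import *
plan([((.51,.03,.13),0),((.565,-.23,.12),-.0),((.573,-.232,.03),0)])"
```

```text
call [-0.054 -0.003 -0.11 ] 0.0  row [-0.0108 -0.0006 -0.022 ] 0.0
 ->  [0.51 0.03 0.13] [168.7  32.8 163.3] z [ 0.565  0.034 -0.824] y [0.181 0.97  0.164]
call [-0.051 -0.122  0.015] -0.0  row [-0.0102 -0.0244  0.003 ] -0.0
call [-0.051 -0.122  0.015] -0.0  row [-0.0102 -0.0244  0.003 ] -0.0
 ->  [ 0.565 -0.23   0.12 ] [168.7  32.8 163.3] z [ 0.565  0.034 -0.824] y [0.181 0.97  0.164]
call [ 0.042 -0.015  0.079] 0.0  row [ 0.0084 -0.003   0.0158] 0.0
 ->  [ 0.573 -0.232  0.03 ] [168.7  32.8 163.3] z [ 0.565  0.034 -0.824] y [0.181 0.97  0.164]
```

{"op": "arm_command", "data": {"series": [[-0.005,0,-0.01,0],[-0.016,0,-0.033,0],[-0.029,-0.001,-0.059,0],[-0.043,-0.002,-0.087,0],[-0.054,-0.003,-0.11,0]]}}

```text
time: 17.95
ee_pos: [0.5084, 0.0297, 0.1296]
tcp_rot: [168.9, 32.7, 163.3]
wrist_force: [0.3, 0.0, -1.4]
opening: 0.0197
grasp_force: 47.9
```

{"op": "arm_command", "data": {"series": [[-0.01,-0.024,0.003,0],[-0.02,-0.049,0.006,0],[-0.031,-0.073,0.009,0],[-0.041,-0.098,0.012,0],[-0.051,-0.122,0.015,0]]}}

```text
time: 18.45
ee_pos: [0.5359, -0.1012, 0.123]
tcp_rot: [168.9, 32.6, 163.3]
wrist_force: [-0.1, 0.2, -1.8]
opening: 0.0196
grasp_force: 48.0
```

{"op": "arm_command", "data": {"series": [[-0.012,-0.028,0.003,0],[-0.024,-0.058,0.006,0],[-0.035,-0.085,0.01,0],[-0.046,-0.11,0.013,0],[-0.051,-0.122,0.015,0]]}}

```text
time: 18.95
ee_pos: [0.5636, -0.2321, 0.118]
tcp_rot: [168.9, 32.6, 163.2]
wrist_force: [0.1, 0.1, -2.1]
opening: 0.0196
grasp_force: 48.0
```

```bash
python3 -c "
from h import *
look([('tray_blue',.01),('tray_yellow',.01),('tray_red',.01)],'w2.png')"
```

```text
pos [ 0.5639 -0.2326  0.1178] rot [168.9  32.6 163.2] q [-30.9 -15.6 -29.   47.2  18.4 -12.5] t 19.0
tray_blue 0.97 [255. 146.] [ 0.5748 -0.261 ]
tray_yellow 0.91 [414. 146.] [ 0.6174 -0.1408]
tray_red 0.84 [ 60. 146.] [ 0.5345 -0.3783]
```

View pics/w2.png

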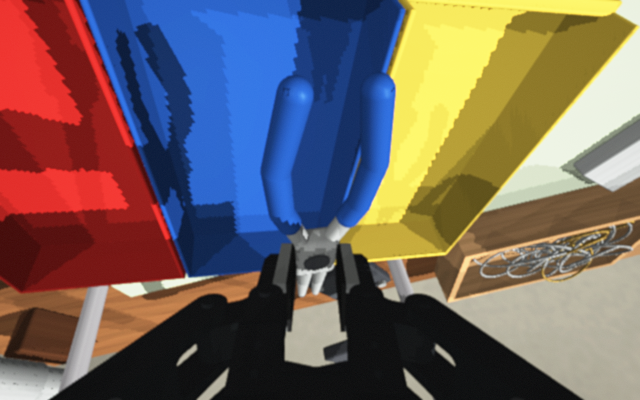

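```bash
python3 -c "
from h import *
plan([((.573,-.232,.03),0),((.573,-.232,.022),0)])"
```

```text
call [ 0.039 -0.015  0.078] 0.0  row [ 0.0078 -0.003   0.0156] 0.0
 ->  [ 0.573 -0.232  0.03 ] [168.8  32.6 163.3] z [ 0.562  0.034 -0.827] y [0.182 0.97  0.163]
call [ 0.004 -0.001  0.007] 0.0  row [ 0.0009 -0.0003  0.0013] 0.0
 ->  [ 0.574 -0.232  0.022] [168.8  32.6 163.3] z [ 0.562  0.034 -0.827] y [0.182 0.97  0.163]
```

{"op": "arm_command", "data": {"series": [[0.008,-0.003,0.016,0],[0.016,-0.006,0.033,0],[0.025,-0.01,0.05,0],[0.034,-0.013,0.068,0],[0.039,-0.015,0.078,0]]}}

```text
time: 19.65
ee_pos: [0.573, -0.2309, 0.0287]
tcp_rot: [168.8, 32.5, 163.4]
wrist_force: [-0.5, 0.7, -1.8]
opening: 0.0194
grasp_force: 48.1
```

{"op": "arm_command", "data": {"series": [[0.001,0,0.001,0],[0.001,0,0.002,0],[0.002,-0.001,0.003,0],[0.003,-0.001,0.004,0],[0.003,-0.001,0.005,0]]}}

```text
time: 20.15
ee_pos: [0.5742, -0.233, 0.025]
tcp_rot: [168.9, 32.7, 163.3]
wrist_force: [-0.2, -0.2, -0.9]
opening: 0.0192
grasp_force: 48.1
```

```bash
python3 -c "
from h import *
M=M0(); z=M.apply([0,0,1]); t=turnfor(1,M,0); g=np.array([.494,.265,.009]); p=bot.get_obs()['ee_pos']-.115*z
print(t)
plan([(p,0),((.475,.0,.14),t/2),(g-.07*z,t/2)])"
```

```text
-0.2426296034712374
call [ 0.    -0.    -0.115] 0.0  row [ 0.    -0.    -0.023] 0.0
 ->  [ 0.509 -0.237  0.12 ] [168.9  32.7 163.3] z [ 0.563  0.033 -0.826] y [0.182 0.97  0.163]
call [ 0.074  0.227 -0.028] -0.121  row [ 0.0148  0.0453 -0.0056] -0.0243
 ->  [0.475 0.    0.14 ] [173.4  33.8 171.5] z [ 0.563  0.033 -0.826] y [0.083 0.992 0.096]
call [0.045 0.126 0.029] -0.061  row [0.009  0.0252 0.0058] -0.0121
call [0.037 0.128 0.029] -0.061  row [0.0074 0.0257 0.0058] -0.0121
 ->  [0.455 0.263 0.066] [178.1  34.3 179.9] z [ 0.563  0.033 -0.826] y [-0.017  0.999  0.028]
```

{"op": "arm_command", "data": {"series": [[0,0,0,0],[0,0,0,0],[0,0,-0.015,0],[0,0,-0.045,0],[0,0,-0.085,0]], "hand": 0.03}}

```text
time: 20.65
ee_pos: [0.5252, -0.235, 0.094]
tcp_rot: [168.8, 32.5, 163.3]
wrist_force: [1.1, -0.7, 1.4]
opening: 0.0302
grasp_force: 0.0
```

{"op": "arm_command", "data": {"series": [[0,0,-0.03,0],[0.02,0.04,-0.05,-0.03],[0.037,0.09,-0.06,-0.06],[0.055,0.14,-0.06,-0.09],[0.065,0.185,-0.06,-0.12]]}}

```text
time: 21.15
ee_pos: [0.473, -0.0446, 0.1401]
tcp_rot: [173.3, 33.9, 171.4]
wrist_force: [1.5, 0.8, -0.5]
opening: 0.03
grasp_force: 0.0
```

```bash
python3 -c "
from h import *
M=M0(); z=M.apply([0,0,1]); t=turnfor(1,M,0); g=np.array([.494,.265,.009]); 
print(t)
plan([(g-.07*z,t)])
top=bot.camera('top'); import cv2; cv2.imwrite('pics/t1.png',top['color'][120:260,300:560].repeat(3,0).repeat(3,1))"
```

```text
-0.12395838357279976
call [0.047 0.148 0.03 ] -0.062  row [0.0094 0.0296 0.006 ] -0.0124
call [0.038 0.151 0.03 ] -0.062  row [0.0076 0.0301 0.006 ] -0.0124
 ->  [0.455 0.263 0.067] [178.1  34.4 179.9] z [ 0.565  0.032 -0.825] y [-0.017  0.999  0.027]
```

View pics/t1.png

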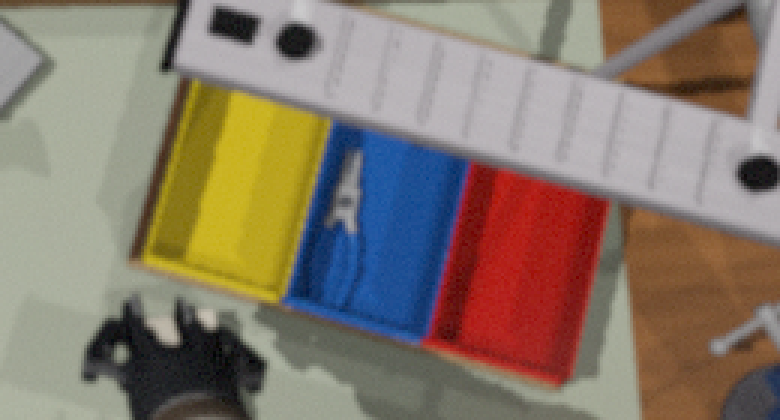

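The round-nose pliers lie in the left half of the blue tray, with their joint at crop pixel (345,200). Next come the flat-nose pliers.

{"op": "arm_command", "data": {"series": [[0.009,0.03,0.006,-0.012],[0.019,0.059,0.012,-0.025],[0.028,0.089,0.018,-0.037],[0.038,0.118,0.024,-0.05],[0.047,0.148,0.03,-0.062]], "hand": 0.048}}

```text
time: 21.7
ee_pos: [0.4641, 0.1095, 0.1032]
tcp_rot: [175.6, 34.2, 175.7]
wrist_force: [0.7, -0.0, -0.0]
opening: 0.0479
grasp_force: 0.0
```

{"op": "arm_command", "data": {"series": [[0.009,0.035,0.006,-0.012],[0.018,0.07,0.012,-0.025],[0.028,0.11,0.02,-0.04],[0.036,0.142,0.028,-0.06],[0.038,0.151,0.03,-0.062]]}}

```text
time: 22.2
ee_pos: [0.4539, 0.2649, 0.0652]
tcp_rot: [178.1, 34.2, -179.8]
wrist_force: [-0.8, -0.1, 0.2]
opening: 0.048
grasp_force: 0.0
```

```bash
python3 -c "
from h import *
look([('pliers_flat',0),('pliers_flat_tip',.0055),('pliers_flat_end',.0055)],'w3.png')"
```

```text
pos [0.454  0.2645 0.0651] rot [ 178.1   34.2 -179.8] q [ 40.9 -26.7 -42.6  45.7 -20.   35. ] t 22.25
pliers_flat 0.77 [313. 184.] [0.4725 0.2663]
pliers_flat_tip 0.88 [320. 242.] [0.539  0.2732]
pliers_flat_tip 0.72 [199. 214.] [0.4976 0.1867]
```

```bash
python3 -c "
from h import *
M=M0(); print(turnfor(4,M,0)); plan([((.4945,.268,.009),0)])"
```

```text
-0.06212587359349886
call [-0.001  0.004  0.07 ] 0.0  row [-0.0001  0.0008  0.014 ] 0.0
 ->  [0.495 0.268 0.009] [178.1  34.3 180. ] z [ 0.563  0.033 -0.826] y [-0.018  0.999  0.028]
```

{"op": "arm_command", "data": {"series": [[0,0.001,0.02,0],[0,0.003,0.042,0],[-0.001,0.004,0.062,0],[-0.001,0.004,0.07,0],[-0.001,0.004,0.07,0]]}}

```text
time: 22.9
ee_pos: [0.4949, 0.267, 0.0084]
tcp_rot: [178.1, 34.2, 179.9]
wrist_force: [0.7, -0.9, 0.2]
opening: 0.048
grasp_force: 0.0
```

{"op": "arm_command", "data": {"series": [[0,0,0,0],[0,0,0,0],[0,0,0,0],[0,0,0,0],[0,0,0,0]], "hand": 0.0}}

```text
time: 23.4
ee_pos: [0.4951, 0.2688, 0.0103]
tcp_rot: [178.0, 34.4, 180.0]
wrist_force: [-3.9, -2.7, 7.2]
opening: 0.0199
grasp_force: 45.6
```

```bash
python3 -c "
from h import *
# flat grip target in tray (-10,-27)mm
plan([((.465,.22,.11),.04),((.54,-.29,.13),.16)])"
```

```text
call [-0.031 -0.045 -0.101] 0.04  row [-0.0063 -0.0091 -0.0202] 0.008
 ->  [0.465 0.22  0.11 ] [176.5  34.3 177.2] z [ 0.564  0.034 -0.825] y [0.014 0.999 0.051]
call [-0.031 -0.169  0.003] 0.053  row [-0.0063 -0.0338  0.0006] 0.0107
call [-0.04  -0.167  0.003] 0.053  row [-0.0081 -0.0335  0.0006] 0.0107
call [-0.049 -0.165  0.003] 0.053  row [-0.0098 -0.033   0.0006] 0.0107
 ->  [ 0.539 -0.29   0.129] [170.4  33.2 166.2] z [ 0.564  0.034 -0.825] y [0.146 0.979 0.14 ]
```

{"op": "arm_command", "data": {"series": [[-0.003,-0.005,-0.01,0.008],[-0.009,-0.014,-0.032,0.016],[-0.017,-0.025,-0.055,0.024],[-0.025,-0.036,-0.081,0.032],[-0.031,-0.045,-0.101,0.04]]}}

```text
time: 23.9
ee_pos: [0.4637, 0.2195, 0.1105]
tcp_rot: [176.5, 34.2, 177.2]
wrist_force: [0.2, 0.3, -2.3]
opening: 0.0199
grasp_force: 45.6
```

{"op": "arm_command", "data": {"series": [[-0.006,-0.034,0,0.012],[-0.013,-0.068,0.001,0.025],[-0.02,-0.101,0.002,0.04],[-0.025,-0.135,0.002,0.055],[-0.031,-0.169,0.003,0.07]]}}

```text
time: 24.4
ee_pos: [0.4886, 0.0491, 0.1156]
tcp_rot: [173.8, 33.9, 172.4]
wrist_force: [1.2, 0.5, -1.1]
opening: 0.0195
grasp_force: 45.7
```

{"op": "arm_command", "data": {"series": [[-0.008,-0.034,0,0.012],[-0.016,-0.067,0.001,0.025],[-0.024,-0.1,0.002,0.04],[-0.032,-0.134,0.002,0.055],[-0.04,-0.167,0.003,0.07]]}}

```text
time: 24.9
ee_pos: [0.5113, -0.1214, 0.1206]
tcp_rot: [171.2, 33.3, 167.6]
wrist_force: [1.0, 1.1, -0.7]
opening: 0.0202
grasp_force: 45.8
```

```bash
python3 -c "
from h import *
t=turnfor(-12,M0(),0); print(t)
plan([((.552,-.277,.12),t),((.559,-.279,.03),0)])"
```

```text
0.09171611371948352
call [-0.061 -0.148  0.018] 0.092  row [-0.0122 -0.0295  0.0037] 0.0183
 ->  [ 0.552 -0.277  0.12 ] [167.8  32.4 161.4] z [ 0.563  0.033 -0.826] y [0.205 0.962 0.178]
call [ 0.042 -0.016  0.078] 0.0  row [ 0.0084 -0.0033  0.0157] 0.0
 ->  [ 0.559 -0.279  0.031] [167.8  32.4 161.4] z [ 0.563  0.033 -0.826] y [0.205 0.962 0.178]
```

{"op": "arm_command", "data": {"series": [[-0.012,-0.03,0.004,0.018],[-0.026,-0.065,0.008,0.04],[-0.04,-0.1,0.012,0.062],[-0.054,-0.132,0.016,0.085],[-0.061,-0.148,0.018,0.092]]}}

```text
time: 25.4
ee_pos: [0.5525, -0.2782, 0.1197]
tcp_rot: [167.8, 32.3, 161.3]
wrist_force: [-0.1, 0.4, -1.7]
opening: 0.0197
grasp_force: 45.8
```

{"op": "arm_command", "data": {"series": [[0.008,-0.003,0.016,0],[0.017,-0.006,0.033,0],[0.027,-0.01,0.05,0],[0.038,-0.015,0.073,0],[0.043,-0.017,0.081,0]]}}

```text
time: 25.9
ee_pos: [0.5623, -0.279, 0.0295]
tcp_rot: [167.9, 32.7, 161.6]
wrist_force: [-9.4, 3.3, 42.1]
opening: 0.0197
grasp_force: 54.6
```

{"op": "arm_command", "data": {"series": [[0,0,0,0],[0,0,0,0],[0,0,0,0],[0,0,-0.02,0],[0,0,-0.05,0]], "hand": 0.03}}

```text
time: 26.4
ee_pos: [0.5313, -0.2785, 0.0676]
tcp_rot: [167.8, 32.2, 161.5]
wrist_force: [-1.1, 0.2, 0.2]
opening: 0.0301
grasp_force: 0.0
```

```bash
python3 -c "
from h import *
M=M0(); z=M.apply([0,0,1]); t=turnfor(-7,M,0); g=np.array([.527,.186,.014]); p=bot.get_obs()['ee_pos']-.06*z
print(t)
plan([(p,0),((.48,.0,.14),t/2),(g-.08*z,t/2)])"
```

```text
-0.10166280043320874
call [-0.    0.   -0.06] 0.0  row [-0.     0.    -0.012] 0.0
 ->  [ 0.498 -0.281  0.117] [167.8  32.2 161.5] z [ 0.561  0.035 -0.827] y [0.203 0.963 0.179]
call [ 0.039  0.135 -0.009] -0.025  row [ 0.0077  0.0271 -0.0019] -0.0051
call [ 0.035  0.136 -0.009] -0.025  row [ 0.007   0.0272 -0.0019] -0.0051
 ->  [ 0.48  -0.     0.139] [169.6  32.8 164.9] z [ 0.561  0.035 -0.827] y [0.162 0.975 0.152]
call [0.071 0.17  0.056] -0.051  row [0.0142 0.0341 0.0113] -0.0102
 ->  [0.482 0.183 0.08 ] [171.5  33.2 168.3] z [ 0.561  0.035 -0.827] y [0.121 0.985 0.124]
```

{"op": "arm_command", "data": {"series": [[0,0,-0.03,0],[0,0,-0.06,0],[0.013,0.04,-0.065,-0.01],[0.026,0.085,-0.068,-0.018],[0.039,0.135,-0.069,-0.025]], "hand": 0.048}}

```text
time: 26.9
ee_pos: [0.4888, -0.1425, 0.1292]
tcp_rot: [168.7, 32.7, 163.0]
wrist_force: [0.7, -0.1, 0.1]
opening: 0.0482
grasp_force: 0.0
```

{"op": "arm_command", "data": {"series": [[0.008,0.035,-0.002,-0.005],[0.016,0.07,-0.004,-0.01],[0.025,0.11,-0.006,-0.015],[0.035,0.15,-0.006,-0.02],[0.045,0.19,0,-0.025]]}}

```text
time: 27.4
ee_pos: [0.4879, 0.0536, 0.1372]
tcp_rot: [169.5, 33.1, 164.7]
wrist_force: [0.7, -0.9, -0.4]
opening: 0.0485
grasp_force: 0.0
```

```bash
python3 -c "
from h import *
M=M0(); z=M.apply([0,0,1]); t=turnfor(-7,M,0); g=np.array([.529,.186,.014])
print(t)
plan([(g-.08*z,t)])
top=bot.camera('top'); import cv2; cv2.imwrite('pics/t2.png',top['color'][120:260,300:560].repeat(3,0).repeat(3,1))"
```

```text
-0.052228077469485434
call [0.063 0.117 0.049] -0.052  row [0.0127 0.0234 0.0098] -0.0104
 ->  [0.484 0.183 0.08 ] [171.5  33.6 168.3] z [ 0.566  0.034 -0.824] y [0.121 0.985 0.123]
```

View pics/t2.png

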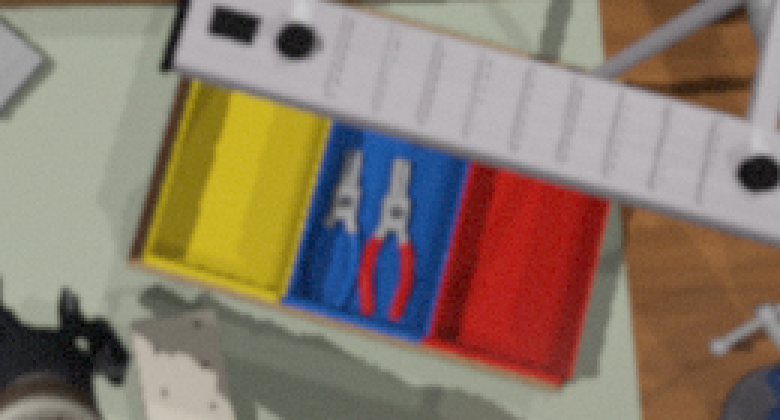

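Both pliers lie side by side in the blue tray: red grips near crop pixel (385,280), blue at (345,250). Next is the hammer.

{"op": "arm_command", "data": {"series": [[0.012,0.023,0.01,-0.01],[0.027,0.05,0.02,-0.02],[0.042,0.08,0.032,-0.03],[0.058,0.108,0.045,-0.045],[0.063,0.117,0.049,-0.052]]}}

```text
time: 27.95
ee_pos: [0.4827, 0.1836, 0.0768]
tcp_rot: [171.6, 33.3, 168.5]
wrist_force: [0.7, -0.2, 0.6]
opening: 0.0483
grasp_force: 0.0
```

```bash
python3 -c "
from h import *
look([('hammer',0.01),('hammer_head',.01),('hammer_end',.01)],'w4.png')"
```

```text
pos [0.4828 0.1836 0.0766] rot [171.6  33.3 168.6] q [ 28.3 -32.  -45.   45.4 -13.6  33.3] t 28.0
hammer 0.84 [311. 230.] [0.5591 0.1798]
hammer_head 0.6 [315. 169.] [0.4883 0.1914]
hammer_end 0.96 [313. 284.] [0.6655 0.1681]
hammer_end 0.61 [312. 229.] [0.557  0.1803]
```

View pics/w4.png

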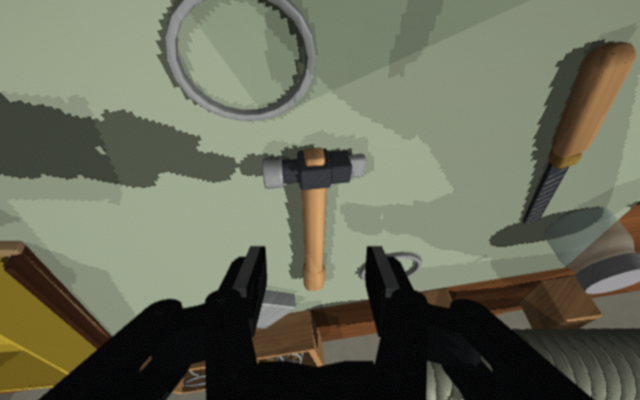

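```bash
python3 -c "
from h import *
plan([((.528,.186,.011),0),((.50,.16,.12),0)])"
```

```text
call [0.002 0.002 0.081] 0.0  row [0.0004 0.0004 0.0162] 0.0
 ->  [0.528 0.186 0.011] [171.5  33.4 168.3] z [ 0.563  0.034 -0.826] y [0.121 0.985 0.123]
call [-0.041 -0.016 -0.107] 0.0  row [-0.0083 -0.0032 -0.0214] 0.0
 ->  [0.5  0.16 0.12] [171.5  33.4 168.3] z [ 0.563  0.034 -0.826] y [0.121 0.985 0.123]
```

{"op": "arm_command", "data": {"series": [[0,0,0.02,0],[0.001,0.001,0.045,0],[0.001,0.001,0.068,0],[0.002,0.002,0.079,0],[0.002,0.002,0.081,0]]}}

```text
time: 28.65
ee_pos: [0.5282, 0.1853, 0.0094]
tcp_rot: [171.6, 33.3, 168.2]
wrist_force: [-0.0, 0.0, 0.5]
opening: 0.0478
grasp_force: 0.0
```

{"op": "arm_command", "data": {"series": [[0,0,0,0],[0,0,0,0],[0,0,0,0],[0,0,0,0],[0,0,0,0]], "hand": 0.0, "grip_force": 80}}

```text
time: 29.15
ee_pos: [0.5287, 0.1869, 0.0118]
tcp_rot: [171.5, 33.5, 168.3]
wrist_force: [-5.0, -1.7, 8.0]
opening: 0.014
grasp_force: 78.4
```

{"op": "arm_command", "data": {"series": [[-0.003,-0.001,-0.009,0],[-0.01,-0.004,-0.03,0],[-0.022,-0.009,-0.057,0],[-0.034,-0.014,-0.086,0],[-0.041,-0.016,-0.107,0]]}}

```text
time: 29.65
ee_pos: [0.4991, 0.1599, 0.1217]
tcp_rot: [171.5, 33.4, 168.3]
wrist_force: [0.5, -0.6, -2.3]
opening: 0.0141
grasp_force: 77.9
```

```bash
python3 -c "
from h import *
o=bot.get_obs(); M=M0(); z=M.apply([0,0,1])
c,K,T=cam('wrist')
zc=o['ee_pos'][2]-.001
for n in ('hammer_head','hammer_end'):
  for m in bot.mark_of('wrist',n)[:1]: print(n,m['confidence'],m['location'],ray(m['location'],K,T,zc).round(3))
print(o['ee_pos'])
# tray red
print([ (m['confidence'],ray(m['location'],K,T,.01)[:2]) for m in bot.mark_of('wrist','tray_red')])
t=turnfor(-12,M,0); print(t)
# red centre (.536,-.382)
plan([((.47,-.27,.14),t)])"
```

```text
hammer_head 0.62 [314.2, 209.2] [0.456 0.165 0.121]
hammer_end 0.55 [314.2, 338.0] [0.636 0.143 0.121]
[0.49908468 0.15994699 0.12172288]
[]
0.10299741339694135
call [-0.03  -0.212 -0.024] 0.051  row [-0.006  -0.0425 -0.0048] 0.0103
call [-0.041 -0.211 -0.024] 0.051  row [-0.0082 -0.0421 -0.0048] 0.0103
 ->  [ 0.47 -0.27  0.14] [167.8  32.3 161.4] z [ 0.563  0.034 -0.826] y [0.205 0.962 0.179]
```

{"op": "arm_command", "data": {"series": [[-0.006,-0.042,-0.005,0.01],[-0.012,-0.085,-0.01,0.02],[-0.018,-0.128,-0.015,0.03],[-0.024,-0.17,-0.02,0.04],[-0.03,-0.212,-0.024,0.051]]}}

```text
time: 30.35
ee_pos: [0.4839, -0.0556, 0.1277]
tcp_rot: [169.7, 32.8, 164.9]
wrist_force: [1.7, -0.2, -2.6]
opening: 0.0139
grasp_force: 78.3
```

{"op": "arm_command", "data": {"series": [[-0.008,-0.042,-0.005,0.01],[-0.016,-0.085,-0.01,0.02],[-0.025,-0.128,-0.015,0.03],[-0.033,-0.17,-0.02,0.04],[-0.041,-0.211,-0.024,0.051]]}}

```text
time: 30.85
ee_pos: [0.4692, -0.2716, 0.1377]
tcp_rot: [167.8, 32.2, 161.4]
wrist_force: [1.1, 0.5, -2.3]
opening: 0.0141
grasp_force: 78.3
```

```bash
python3 -c "
from h import *
o=bot.get_obs(); c,K,T=cam('wrist')
print(o['ee_pos'],[ (m['confidence'],ray(m['location'],K,T,.01)[:2]) for m in bot.mark_of('wrist','tray_red')])
plan([((.49,-.371,.12),0),((.494,-.372,.032),0)])"
```

```text
[ 0.46920779 -0.27164096  0.13772236] [(0.76, array([ 0.5336515 , -0.38080212]))]
call [-0.034 -0.092  0.023] 0.0  row [-0.0068 -0.0184  0.0045] 0.0
 ->  [ 0.49  -0.371  0.12 ] [167.8  32.1 161.2] z [ 0.56   0.032 -0.828] y [0.209 0.961 0.179]
call [ 0.043 -0.016  0.075] 0.0  row [ 0.0086 -0.0032  0.0149] 0.0
 ->  [ 0.494 -0.372  0.032] [167.8  32.1 161.2] z [ 0.56   0.032 -0.828] y [0.209 0.961 0.179]
```

{"op": "arm_command", "data": {"series": [[-0.007,-0.018,0.005,0],[-0.016,-0.042,0.01,0],[-0.025,-0.068,0.016,0],[-0.032,-0.088,0.021,0],[-0.034,-0.092,0.023,0]]}}

```text
time: 31.45
ee_pos: [0.4914, -0.3673, 0.1196]
tcp_rot: [167.7, 32.1, 161.4]
wrist_force: [-0.4, 0.9, -1.6]
opening: 0.0143
grasp_force: 78.5
```

{"op": "arm_command", "data": {"series": [[0.009,-0.003,0.015,0],[0.018,-0.007,0.032,0],[0.029,-0.011,0.051,0],[0.039,-0.015,0.068,0],[0.043,-0.016,0.073,0]]}}

```text
time: 31.95
ee_pos: [0.4938, -0.3657, 0.0326]
tcp_rot: [167.7, 32.0, 161.4]
wrist_force: [-0.0, 0.3, -2.8]
opening: 0.0138
grasp_force: 78.5
```

{"op": "arm_command", "data": {"series": [[0.001,0,0.001,0],[0.001,0,0.002,0],[0.002,-0.001,0.003,0],[0.002,-0.001,0.004,0],[0.002,-0.001,0.004,0]]}}

```text
time: 32.45
ee_pos: [0.4956, -0.3687, 0.0325]
tcp_rot: [167.9, 32.4, 161.5]
wrist_force: [0.4, -1.0, -1.7]
opening: 0.014
grasp_force: 78.5
```

{"op": "arm_command", "data": {"series": [[0.001,0,0.001,0],[0.002,0,0.003,0],[0.003,-0.001,0.005,0],[0.003,-0.001,0.005,0],[0.003,-0.001,0.005,0]]}}

```text
time: 32.95
ee_pos: [0.4957, -0.3685, 0.0262]
tcp_rot: [167.8, 32.3, 161.5]
wrist_force: [-0.5, 0.8, -0.3]
opening: 0.0141
grasp_force: 78.8
```

{"op": "arm_command", "data": {"series": [[0,0,0,0],[0,0,0,0],[0,0,0,0],[0,0,-0.02,0],[0,0,-0.05,0]], "hand": 0.04}}

```text
time: 33.45
ee_pos: [0.4671, -0.3692, 0.0663]
tcp_rot: [167.8, 32.2, 161.5]
wrist_force: [0.1, 0.2, 0.1]
opening: 0.0399
grasp_force: 0.0
```

```bash
python3 -c "
from h import *
M=M0(); z=M.apply([0,0,1]); t=turnfor(7,M,0); g=np.array([.504,.3685,.010]); p=bot.get_obs()['ee_pos']-.07*z
print(t)
plan([(p,0),((.46,-.06,.15),t/2),((.45,.2,.15),t/4),(g-.08*z,t/4)])"
```

```text
-0.39563825354387294
call [-0.    0.   -0.07] 0.0  row [-0.     0.    -0.014] 0.0
 ->  [ 0.428 -0.372  0.124] [167.8  32.2 161.5] z [ 0.561  0.036 -0.827] y [0.203 0.963 0.179]
call [0.022 0.156 0.004] -0.099  row [0.0044 0.0311 0.0008] -0.0198
call [0.007 0.157 0.004] -0.099  row [0.0013 0.0314 0.0008] -0.0198
 ->  [ 0.46 -0.06  0.15] [175.1  33.9 174.9] z [ 0.561  0.036 -0.827] y [0.041 0.997 0.071]
call [0.014 0.129 0.002] -0.049  row [0.0027 0.0258 0.0004] -0.0099
call [0.007 0.13  0.002] -0.049  row [0.0015 0.0259 0.0004] -0.0099
 ->  [0.45 0.2  0.15] [ 178.9   34.2 -178.3] z [ 0.561  0.036 -0.827] y [-0.04   0.999  0.016]
call [0.03  0.164 0.072] -0.099  row [0.006  0.0327 0.0143] -0.0198
 ->  [0.459 0.366 0.076] [-177.2   34.1 -171.5] z [ 0.561  0.036 -0.827] y [-0.122  0.992 -0.04 ]
```

{"op": "arm_command", "data": {"series": [[0,0,-0.04,0],[0,0.005,-0.07,-0.02],[0.01,0.045,-0.07,-0.04],[0.02,0.09,-0.07,-0.07],[0.022,0.14,-0.07,-0.1]], "hand": 0.05}}

```text
time: 33.95
ee_pos: [0.4382, -0.2313, 0.1381]
tcp_rot: [171.5, 33.4, 168.1]
wrist_force: [1.1, 0.3, 0.1]
opening: 0.0505
grasp_force: 0.0
```

{"op": "arm_command", "data": {"series": [[0.002,0.045,0,-0.02],[0.004,0.09,0,-0.04],[0.006,0.14,0,-0.06],[0.007,0.18,0,-0.08],[0.007,0.22,0,-0.1]]}}

```text
time: 34.45
ee_pos: [0.4603, -0.0124, 0.1629]
tcp_rot: [175.3, 34.2, 175.1]
wrist_force: [1.3, -0.3, -0.3]
opening: 0.0498
grasp_force: 0.0
```

{"op": "arm_command", "data": {"series": [[0.002,0.045,0,-0.015],[0.004,0.09,0,-0.03],[0.008,0.14,0,-0.045],[0.01,0.19,0,-0.06],[0.012,0.23,0,-0.075]]}}

```text
time: 34.95
ee_pos: [0.4594, 0.2191, 0.1716]
tcp_rot: [178.1, 34.4, -179.7]
wrist_force: [0.5, -0.8, 0.1]
opening: 0.0502
grasp_force: 0.0
```

```bash
python3 -c "
from h import *
M=M0(); z=M.apply([0,0,1]); t=turnfor(8,M,0); g=np.array([.504,.3685,.010])
print(t)
plan([(g-.08*z,t)])
top=bot.camera('top'); import cv2; cv2.imwrite('pics/t3.png',top['color'][120:260,300:560].repeat(3,0).repeat(3,1))
c,K,T=cam('top')
for t,z in [('hammer_head',.023),('hammer_end',.023),('pliers_flat_end',.019),('pliers_round_end',.019)]:
  for m in bot.mark_of('top',t)[:2]: print(t,m['confidence'],ray(m['location'],K,T,z)[:2])
"
```

```text
-0.14063753444481675
call [0.054 0.144 0.084] -0.141  row [0.0108 0.0288 0.0168] -0.0281
 ->  [0.459 0.366 0.076] [-176.4   34.3 -169.9] z [ 0.564  0.035 -0.825] y [-0.139  0.989 -0.053]
hammer_head 0.67 [ 0.46515311 -0.3557433 ]
pliers_flat_end 0.68 [ 0.48236463 -0.25730048]
pliers_round_end 0.96 [ 0.4887644  -0.21005752]
```

View pics/t3.png

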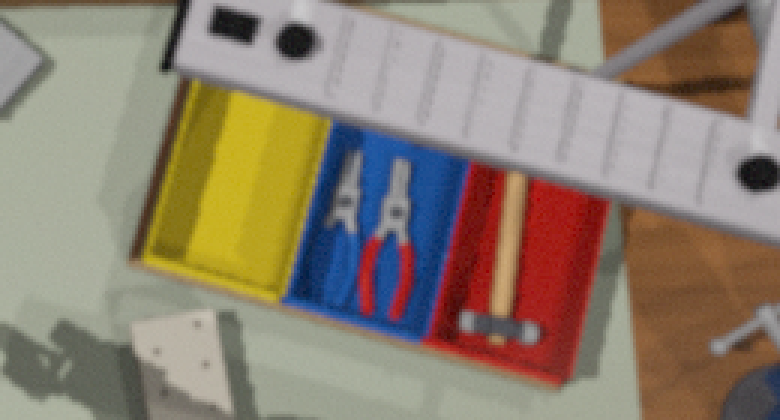

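The hammer lies in the red tray with its head at crop pixel (500,325). The file is last.

{"op": "arm_command", "data": {"series": [[0.01,0.029,0.016,-0.028],[0.023,0.06,0.034,-0.056],[0.037,0.095,0.055,-0.09],[0.05,0.133,0.078,-0.13],[0.054,0.144,0.084,-0.14]]}}

```text
time: 35.75
ee_pos: [0.4593, 0.3627, 0.0715]
tcp_rot: [-176.2, 34.0, -170.0]
wrist_force: [-0.1, -1.0, -0.1]
opening: 0.0499
grasp_force: 0.0
```

```bash
python3 -c "
from h import *
look([('file',0.0),('file_tip',.0025),('file_end',.008)],'w5.png')"
```

```text
pos [0.4592 0.3628 0.0715] rot [-176.2   34.  -170. ] q [ 49.8 -13.9 -32.3  46.6 -24.1  35.5] t 35.8
file 0.9 [316. 219.] [0.5281 0.3699]
file 0.41 [349.  16.] [0.3741 0.3621]
file_tip 0.67 [319. 271.] [0.6156 0.3845]
file_end 0.58 [196. 278.] [0.6556 0.2592]
file_end 0.55 [309. 143.] [0.4405 0.3537]
```

View pics/w5.png

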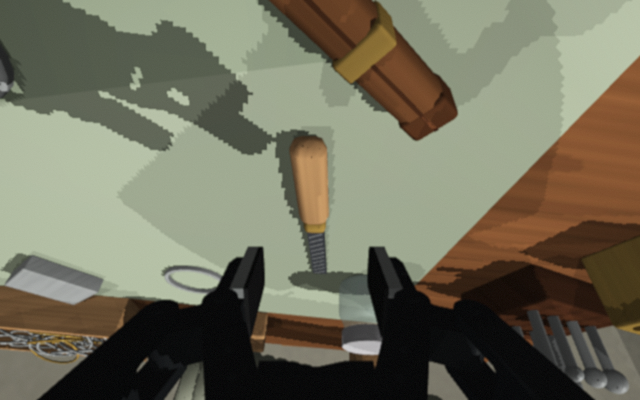

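```bash
python3 -c "
from h import *
plan([((.505,.366,.0105),0),((.47,.30,.13),.0),((.50,-.0,.13),.15),((.555,-.12,.125),.15)])"
```

```text
call [-0.001  0.002  0.079] 0.0  row [-0.0002  0.0004  0.0158] 0.0
 ->  [0.505 0.366 0.011] [-176.4   34.2 -170.2] z [ 0.563  0.033 -0.826] y [-0.134  0.99  -0.052]
call [-0.029 -0.067 -0.121] 0.0  row [-0.0058 -0.0134 -0.0241] 0.0
 ->  [0.47 0.3  0.13] [-176.4   34.2 -170.2] z [ 0.563  0.033 -0.826] y [-0.134  0.99  -0.052]
call [ 0.009 -0.15   0.004] 0.075  row [ 0.0018 -0.0301  0.0008] 0.015
call [-0.003 -0.151  0.004] 0.075  row [-0.0005 -0.0301  0.0008] 0.015
 ->  [0.5  0.   0.13] [177.8  34.3 179.4] z [ 0.563  0.033 -0.826] y [-0.011  0.999  0.032]
call [-0.043 -0.121  0.031] 0.15  row [-0.0087 -0.0241  0.0061] 0.03
 ->  [ 0.555 -0.12   0.125] [172.   33.5 169.1] z [ 0.563  0.033 -0.826] y [0.113 0.987 0.116]
```

{"op": "arm_command", "data": {"series": [[0,0,0.02,0],[0,0.001,0.044,0],[-0.001,0.001,0.067,0],[-0.001,0.002,0.077,0],[-0.001,0.002,0.079,0]]}}

```text
time: 36.45
ee_pos: [0.5051, 0.366, 0.01]
tcp_rot: [-176.3, 34.1, -170.2]
wrist_force: [-1.0, -0.6, -1.4]
opening: 0.0499
grasp_force: 0.0
```

{"op": "arm_command", "data": {"series": [[0,0,0,0],[0,0,0,0],[0,0,0,0],[0,0,0,0],[0,0,0,0]], "hand": 0.0, "grip_force": 60}}

```text
time: 36.95
ee_pos: [0.5048, 0.3679, 0.0115]
tcp_rot: [-176.4, 34.3, -170.1]
wrist_force: [-3.7, -3.3, 8.3]
opening: 0.0197
grasp_force: 59.5
```

{"op": "arm_command", "data": {"series": [[-0.001,-0.002,-0.01,0],[-0.006,-0.013,-0.035,0],[-0.013,-0.03,-0.065,0],[-0.022,-0.05,-0.097,0],[-0.029,-0.067,-0.121,0]]}}

```text
time: 37.45
ee_pos: [0.4683, 0.3007, 0.1321]
tcp_rot: [-176.4, 34.2, -170.1]
wrist_force: [-0.1, 0.2, -0.6]
opening: 0.0195
grasp_force: 58.8
```

```bash
python3 -c "
from h import *
o=bot.get_obs(); c,K,T=cam('wrist'); zc=o['ee_pos'][2]-.004
for n in ('file_end','file_tip'):
  for m in bot.mark_of('wrist',n)[:2]: print(n,m['confidence'],m['location'],ray(m['location'],K,T,zc).round(3))
print(o['ee_pos'])
plan([((.50,-.0,.13),.15),((.575,-.134,.12),.14)])"
```

```text
file_end 0.97 [315.6, 166.3] [0.404 0.292 0.128]
file_end 0.57 [416.4, 238.3] [0.442 0.343 0.128]
file_tip 0.69 [316.6, 316.6] [0.564 0.315 0.128]
[0.4682909  0.30065697 0.1320852 ]
call [ 0.009 -0.151  0.004] 0.075  row [ 0.0019 -0.0302  0.0009] 0.015
call [-0.002 -0.151  0.004] 0.075  row [-0.0004 -0.0303  0.0009] 0.015
 ->  [0.5   0.001 0.131] [177.6  34.4 179.4] z [ 0.565  0.036 -0.824] y [-0.013  0.999  0.035]
call [-0.057 -0.136  0.046] 0.14  row [-0.0114 -0.0271  0.0093] 0.028
 ->  [ 0.575 -0.134  0.12 ] [172.2  33.7 169.7] z [ 0.565  0.036 -0.824] y [0.102 0.988 0.113]
```

{"op": "arm_command", "data": {"series": [[0.002,-0.03,0.001,0.015],[0.004,-0.06,0.002,0.03],[0.005,-0.09,0.003,0.045],[0.007,-0.12,0.003,0.06],[0.009,-0.151,0.004,0.075]]}}

```text
time: 38.1
ee_pos: [0.484, 0.15, 0.1276]
tcp_rot: [-179.3, 34.2, -175.3]
wrist_force: [0.5, -0.2, -1.2]
opening: 0.0197
grasp_force: 58.9
```

{"op": "arm_command", "data": {"series": [[0,-0.03,0.001,0.015],[0,-0.06,0.002,0.03],[-0.001,-0.09,0.003,0.045],[-0.001,-0.12,0.003,0.06],[-0.002,-0.151,0.004,0.075]]}}

```text
time: 38.6
ee_pos: [0.4993, -0.0003, 0.1271]
tcp_rot: [177.8, 34.1, 179.5]
wrist_force: [-0.6, 0.7, -0.5]
opening: 0.0197
grasp_force: 58.9
```

{"op": "arm_command", "data": {"series": [[-0.011,-0.027,0.009,0.028],[-0.024,-0.058,0.02,0.06],[-0.039,-0.092,0.032,0.095],[-0.053,-0.126,0.043,0.13],[-0.057,-0.136,0.046,0.14]]}}

```text
time: 39.1
ee_pos: [0.575, -0.1366, 0.1159]
tcp_rot: [172.4, 33.4, 169.7]
wrist_force: [-1.4, 0.7, -0.7]
opening: 0.02
grasp_force: 59.0
```

```bash
python3 -c "
from h import *
o=bot.get_obs(); c,K,T=cam('wrist')
print(o['ee_pos'],[ (m['confidence'],ray(m['location'],K,T,.01)[:2]) for m in bot.mark_of('wrist','tray_yellow')])
plan([((.584,-.135,.034),0),((.585,-.135,.024),0)])"
```

```text
[ 0.57503291 -0.13663139  0.11594753] [(0.83, array([ 0.61445646, -0.14053293])), (0.44, array([ 0.61891201, -0.29261929]))]
call [ 0.037 -0.008  0.073] 0.0  row [ 0.0074 -0.0016  0.0147] 0.0
 ->  [ 0.584 -0.135  0.034] [172.4  33.3 169.8] z [ 0.56   0.034 -0.828] y [0.105 0.988 0.111]
call [ 0.005 -0.001  0.009] 0.0  row [ 0.001  -0.0002  0.0019] 0.0
 ->  [ 0.585 -0.135  0.024] [172.4  33.3 169.8] z [ 0.56   0.034 -0.828] y [0.105 0.988 0.111]
```

{"op": "arm_command", "data": {"series": [[0.007,-0.002,0.015,0],[0.016,-0.003,0.033,0],[0.026,-0.006,0.053,0],[0.034,-0.007,0.069,0],[0.036,-0.008,0.073,0]]}}

```text
time: 39.7
ee_pos: [0.5835, -0.1325, 0.034]
tcp_rot: [172.4, 33.3, 170.0]
wrist_force: [-0.4, -0.4, -0.9]
opening: 0.0195
grasp_force: 58.9
```

{"op": "arm_command", "data": {"series": [[0.001,0,0.002,0],[0.002,0,0.003,0],[0.003,0,0.005,0],[0.004,-0.001,0.006,0],[0.004,-0.001,0.006,0]]}}

```text
time: 40.2
ee_pos: [0.5853, -0.1349, 0.0302]
tcp_rot: [172.4, 33.6, 169.9]
wrist_force: [-0.2, 0.5, -0.3]
opening: 0.0201
grasp_force: 59.0
```

{"op": "arm_command", "data": {"series": [[0,0,0.001,0],[0.001,0,0.002,0],[0.002,0,0.003,0],[0.002,0,0.004,0],[0.002,0,0.004,0]]}}

```text
time: 40.7
ee_pos: [0.5862, -0.1345, 0.026]
tcp_rot: [172.4, 33.6, 169.9]
wrist_force: [-0.4, 0.6, 1.5]
opening: 0.0196
grasp_force: 59.3
```

{"op": "arm_command", "data": {"series": [[0,0,0,0],[0,0,0,0],[0,0,0,0],[0,0,-0.02,0],[0,0,-0.05,0]], "hand": 0.035}}

```text
time: 41.2
ee_pos: [0.5563, -0.1356, 0.0649]
tcp_rot: [172.4, 33.3, 169.9]
wrist_force: [0.1, 0.3, 0.2]
opening: 0.035
grasp_force: 0.0
```

{"op": "arm_command", "data": {"series": [[0,0,-0.04,0],[0,0,-0.08,0],[0,0.04,-0.09,0],[0,0.08,-0.1,0],[0,0.12,-0.1,0]]}}

```text
time: 41.7
ee_pos: [0.5136, -0.0206, 0.1646]
tcp_rot: [172.4, 33.7, 169.7]
wrist_force: [1.2, -0.4, -0.3]
opening: 0.0347
grasp_force: 0.0
```

```bash
python3 -c "
from h import *
cr={}
ce={'tray_blue':(.5745,-.2605),'tray_yellow':(.612,-.140),'tray_red':(.536,-.382)}
a=np.radians(-17); A=np.array([[np.cos(a),np.sin(a)],[-np.sin(a),np.cos(a)]])
for cn in ('side','top'):
  c,K,T=cam(cn,cn+'_end.png')
  for t,z,tr in [('hammer_head',.023,'tray_red'),('hammer_end',.023,'tray_red'),('pliers_flat_end',.019,'tray_blue'),('pliers_round_end',.019,'tray_blue'),('pliers_flat_tip',.019,'tray_blue'),('pliers_round_tip',.019,'tray_blue'),('file_end',.021,'tray_yellow'),('file_tip',.016,'tray_yellow')]:
    for m in bot.mark_of(cn,t)[:1]: print(cn,t,round(m['confidence'],2),(A@(ray(m['location'],K,T,z)[:2]-ce[tr])).round(3))
  cr[cn]=c['color']
s=cv2.resize(cr['side'][200:400,260:510],None,fx=1.6*1,fy=1.6)
t=cv2.resize(cr['top'][120:260,300:560],None,fx=1.5,fy=1.5)
im=np.zeros((320,800,3),np.uint8); im[:s.shape[0],:s.shape[1]]=s; im[:t.shape[0],400:400+t.shape[1]]=t[:, :400]
cv2.imwrite('pics/end.png',im); print(bot.get_obs()['time'])"
```

```text
side hammer_head 0.88 [-0.075 -0.006]
side hammer_end 0.81 [0.095 0.011]
side pliers_flat_end 0.67 [-0.279  0.328]
side pliers_round_end 0.92 [-0.098  0.021]
side pliers_flat_tip 0.92 [ 0.044 -0.009]
side pliers_round_tip 0.76 [0.029 0.029]
side file_end 0.65 [-0.084 -0.016]
side file_tip 0.76 [0.093 0.021]
top hammer_head 0.97 [-0.082  0.003]
top pliers_flat_end 0.87 [-0.096 -0.028]
top pliers_round_end 0.73 [-0.095  0.021]
top pliers_flat_tip 0.95 [ 0.047 -0.015]
top pliers_round_tip 0.74 [0.037 0.021]
top file_end 0.57 [-0.087 -0.014]
top file_tip 0.96 [0.08  0.023]
42.6
```

View pics/end.png

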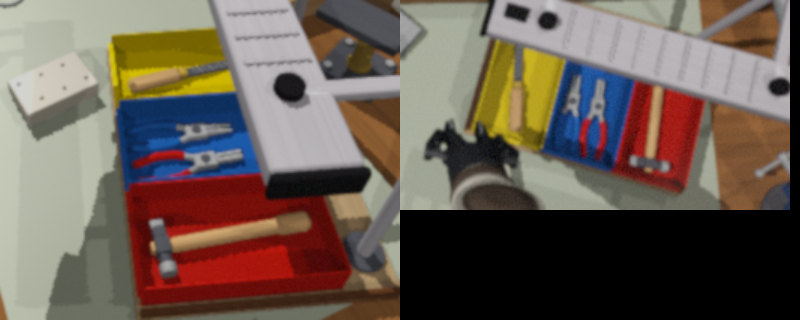

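The final view shows the file in yellow at (160,75), both pliers in blue at (190,145), and the hammer in red at (230,235). All lie flat and inside the walls, the robot is clear, and I'm handing in.

```bash
python3 -c "
from workcell import bot
print(bot.job_done())"
```

```text
the job is handed in; nothing more can be done
None
```

The job is handed in at about 43 s with no verdict returned: in the last pictures both pliers lie in the blue tray, the file in the yellow and the hammer in the red, with the gripper clear.

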